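Thread the clamp bar over the guide pins of the core jig

TASK

Of the three flat aluminium bars on the bench, take the one with two holes set far apart near its ends, and thread it over the two guide pins of the steel jig, so that it lies flat on the core stack with a pin through each hole. Lower it into place rather than dropping it, and leave the other two bars where they lie.

Things in the scene. Friction and masses are not known exactly. Their poses are not given: they have to be found in the camera images.
- wide_bar: the bar to fit: flat bare aluminium, 160 x 52 x 10 mm, 0.15 to 0.25 kg, loose and flat on the bench; two round 30 mm through holes on its long centre line, 52 mm either side of the middle (near the ends). Origin at the centre of its underside, x along its length, y across, z up. Either end may go on either pin. Grip it across its width at the middle.
- narrow_bar: a bystander to leave alone: loose aluminium bar of the same outline (160 x 52 x 10 mm), with two 30 mm holes close together, 22 mm either side of the middle; does not fit the pins; origin at the centre of its underside, x along its length, z up
- single_bar: a bystander to leave alone: loose aluminium bar of the same outline (160 x 52 x 10 mm), with a single 30 mm hole in the middle; origin at the centre of its underside, x along its length, z up
- jig: fixed steel jig: base 200 x 110 x 12 mm; on it a core stack 140 x 36 mm, its flat top 36 mm above the bench. From that top rise two upright pins 10 mm thick, 45 mm tall (tips 81 mm above the bench), the upper 15 mm tapered to 4 mm; they stand on the long centre line 52 mm either side of the middle. Origin under the base's centre at bench height, x along the line of the pins, z up.
Things that resemble listed ones, but are neither listed nor needed, are in the scene too. Leave any black or green look-alike of the wide_bar alone. What is shaped like the jig but green is not meant.

How it is judged:
By the outcome, as a careful person would: the job done as asked, in the order asked, and still so for the second after the job is handed in, with the robot touching nothing.
It also fails if it takes over 35 s, if anything falls off the work surface, if the arm or the gripper's body presses on something with over 40 N, if the wrist force passes 120 N, or if a joint passes its speed limit or range.

ROBOT

A 6-joint arm with a two-finger parallel gripper is mounted at the origin on the work surface. World frame = base frame: x ahead of the robot, y to its left, z up, the work surface at z = 0. Lengths are in mm, angles in rad, forces in N, time in s.
With the tool pointing down it reaches from about 300 to 775 mm from the base axis. Payload 14.6 kg.
Tool frame: the origin (TCP) lies at the very end of the fingers, on their centre line; the grasp point (between the pads) lies 19 mm behind it; z points along the fingers, y is the line along which they close (so a half turn about z gives the same grasp; the last joint's range is limited). The gripper opens to 94 mm and grips with 3 to 60 N. Pads are 16 mm wide; open, the fingers measure 119 mm over their backs; the gripper's body (75 mm by 177 mm) begins 78 mm behind the grasp point.
Start: joints at [1.224, 0.3, 1.521, -0, 1.321, -0.067], TCP at [151.887, 528.601, 205.446] pointing down, gripper open.
Joint ranges: [-3.03, 3.03], [-0.79, 2.21], [0.23, 2.52], [-1.04, 4.18], [0, 3.07], [-2.55, 2.55]. Speed limits (rad/s): [2.22, 2.22, 2.57, 3.14, 3.14, 3.14].

INTERFACE

Orientations are given as [roll, pitch, yaw] about the fixed x, y, z axes, in that order (R = Rz(yaw) Ry(pitch) Rx(roll)).
In Python, from cell import manip, eyes, ticket gives the robot as it stands. The module is installed in compiled form; this text tells all that it offers.
- The arm moves only by the tool arm_command, never from a script. Its argument "plan" is a list of rows, each a list of 5 numbers: the opening, from -1 (shut) to 1 (fully open), then the shift along the tool's x, y, z in m, then the turn about the tool's z in rad. In form: [[jaw, dx, dy, dz, roll], ...]. A call has 1 to 20 rows; each row shifts and turns the commanded pose from where the row before left it, along the tool's axes as they then stand; what a row does not reach is not made up. A row lasts 1/8 s, in which the tool goes at most 62.5 mm and 10.7 degrees, less where a joint would pass 70% of its speed; a pose out of reach is approached as far as the arm can. A call is refused whole if a number of a shift passes 0.0625 or a number of a turn 0.188, either way. A call with a gripper value outside its range is refused whole. The fingers move at their own pace and stop on an object; "newtons" is the grip in N (left out, the last holds). Time passes only in rows, so rows that do not move let the fingers close. It gives the time, the measured TCP pose, the force, the opening and the grip force at its end, in the units of the state.
- manip.read_state(): the state, without advancing time (a new reading comes with each control period).
- eyes.camera(name): name is "side" or "top"; returns a dict with "img" (400x640x3 uint8, blue, green, red), "z_map" (400x640 float32, mm along the optical axis (not along the pixel's ray), 0 where there is no reading), "fx", "fy", "cx", "cy" (pixels), "eye" and "orientation" of the camera in the world. Camera axes: x right, y down, z forward; pixel columns grow to the right and rows downward; lengths in mm; the calibration is good to about 2 mm. A picture is of the moment at which its call begins.
- ticket.sign_off(): hands the job in; it is judged then, once.
The state is a dict: "clock": time; "joints": joint angles; "qd": joint speeds; "effort": joint torques, N m; "eef_pos": TCP position; "eef_rot": TCP orientation; "wrist_force": force on the tool from outside, world axes, zero at the start; "moment": the same for the moment, N m; "finger_gap": finger opening in mm; "finger_force": force on a finger pad.
Only numpy, scipy, OpenCV 4.12 (cv2) and the standard library are available. Lean on these libraries where they do the work, as an engineer would, in place of code of your own. Each camera call takes 0.05 s, during which the arm holds its last target. There are 200 camera calls.

## Working session

There is one attempt and no reset: what is moved stays moved. The work goes in short steps, Python scripts to look and compute and a tool call to move; the robot and the scene stay as the last step left them, time stands still between calls to the robot, and variables do not carry over. Pictures are saved under pics/ and viewed, at most 10 in all, crops included, and the job is handed in when it is done.

Besides the shell and the picture viewer there is one more tool, called after ">>>" as name(argument=value, ...), one argument or row to a line, values as JSON. arm_command: Moves the arm, as the interface text tells. Its arguments: {"type":"object","properties":{"plan":{"type":"array"},"newtons":{"type":"number"}},"required":["plan"]}

```bash
mkdir -p pics; cat > h.py <<'E'
import numpy as np, cv2
from cell import manip, eyes, ticket
from scipy.spatial.transform import Rotation as R
def rot(c):
    o=np.array(c["orientation"],float)
    return o if o.shape==(3,3) else R.from_euler('xyz',o).as_matrix() if o.size==3 else R.from_quat(o).as_matrix()
def ray(c,uv,z):
    uv=np.atleast_2d(uv).astype(float)
    d=np.c_[(uv[:,0]-c["cx"])/c["fx"],(uv[:,1]-c["cy"])/c["fy"],np.ones(len(uv))]@rot(c).T
    e=np.array(c["eye"],float); return e+d*((z-e[2])/d[:,2])[:,None]
def cloud(c):
    v,u=np.mgrid[:400,:640]; Z=c["z_map"]
    p=np.stack([(u-c["cx"])/c["fx"]*Z,(v-c["cy"])/c["fy"]*Z,Z],-1)
    return p@rot(c).T+np.array(c["eye"],float)
E
python3 - <<'E'
from h import *
for n in ("top","side"):
    c=eyes.camera(n); cv2.imwrite(f"pics/{n}0.png",c["img"]); print(n,c["fx"],c["fy"],c["cx"],c["cy"],c["eye"],c["orientation"])
print(manip.read_state())
E
```

```text
top 443.86027310832424 443.86027310832424 319.38025572003073 196.51112911753387 [ 222.13967908   32.459814   1275.82785934] [-2.9924545   0.00436703 -1.58188458]
side 512.2731286986397 512.2731286986397 312.5841711799593 199.4710011156369 [ -418.0644306  -1060.79299161  1169.51453601] [-2.26357588  0.02101931 -0.66582078]
{'clock': 0.1, 'joints': array([ 1.22440172e+00,  3.00404436e-01,  1.52145080e+00, -6.82528996e-07,
        1.32074217e+00, -6.65687356e-02]), 'qd': array([-0.0012703 , -0.00155863, -0.00294973, -0.00110964,  0.00118037,
        0.00145053]), 'effort': array([ 2.11102400e-03, -5.32650197e+01, -3.53278148e+01,  7.08786445e-02,
        2.35961471e-02, -6.66347387e-05]), 'eef_pos': array([151.81561505, 528.40467143, 204.97802242]), 'eef_rot': array([-3.14059009e+00, -6.61756378e-05,  2.86176691e+00]), 'wrist_force': array([ 0.34394621, -0.89862469, -0.22266068]), 'moment': array([-0.01578134, -0.01530447, -0.02379497]), 'finger_force': 0.0, 'finger_gap': 93.81863241463219}
```

View pics/top0.png

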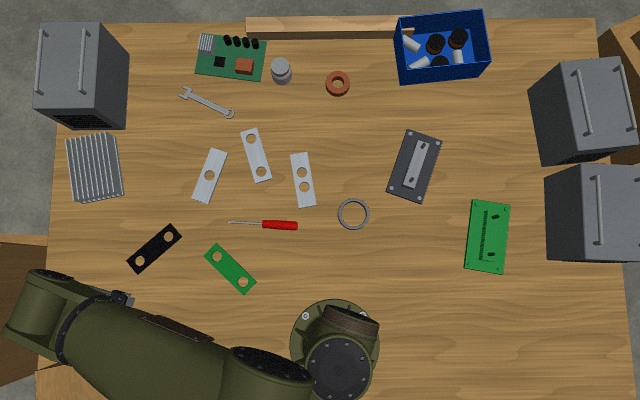

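View pics/side0.png

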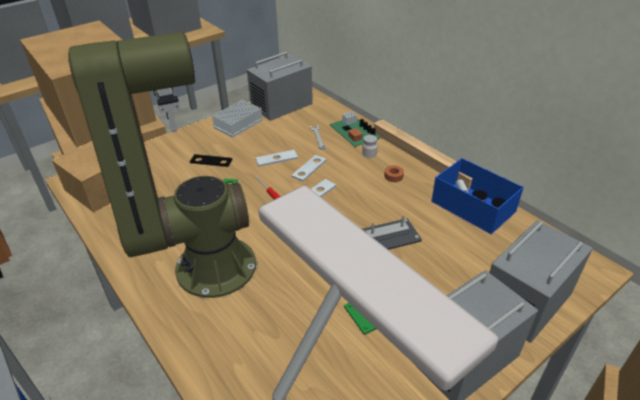

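The top view shows the wide bar at about (256,155), with holes at (251,139) and (261,171). The steel jig is at (413,166), with pins at about (421,147) and (409,184). The narrow bar is at (303,180), the single bar at (209,176), and the side view has a pale slab in the foreground.

```bash
python3 - <<'E'
from h import *
c=eyes.camera("top"); g=cv2.cvtColor(c["img"],cv2.COLOR_BGR2GRAY); hsv=cv2.cvtColor(c["img"],cv2.COLOR_BGR2HSV)
P=cloud(c)
# bar: bright unsaturated
m=((hsv[...,1]<45)&(hsv[...,2]>130)).astype(np.uint8); m2=np.zeros_like(m); m2[120:190,235:280]=m[120:190,235:280]
cs,h=cv2.findContours(m2,cv2.RETR_CCOMP,cv2.CHAIN_APPROX_NONE)
for k,hh in zip(cs,h[0]):
    if cv2.contourArea(k)<30: continue
    r=cv2.minAreaRect(k); w=ray(c,cv2.boxPoints(r),10); M=cv2.moments(k)
    print("bar",hh[3],cv2.contourArea(k),ray(c,[(M['m10']/M['m00'],M['m01']/M['m00'])],10).round(1), w[:,:2].round(1).tolist())
# jig: by depth
roi=np.zeros_like(m);roi[120:215,375:450]=1
for lo,hi,z in((6,20,12),(28,42,36),(28,90,36),(50,90,70)):
    k=((P[...,2]>lo)&(P[...,2]<hi)&(roi>0)).astype(np.uint8)
    n,_,st,ce=cv2.connectedComponentsWithStats(k)
    for i in range(1,n):
        if st[i,4]>3: print("jig",lo,hi,st[i,4],ce[i].round(1),ray(c,ce[i],z)[0].round(1))
k=((P[...,2]>6)&(P[...,2]<100)&(roi>0)).astype(np.uint8)
cc=max(cv2.findContours(k,0,1)[0],key=cv2.contourArea); print("jig base",ray(c,cv2.boxPoints(cv2.minAreaRect(cc)),12)[:,:2].round(1).tolist())
for nm in [(256,155),(413,166)]: print(P[nm[1],nm[0]].round(1))
big=cv2.resize(c["img"][115:215,370:460],None,fx=5,fy=5,interpolation=cv2.INTER_CUBIC)
b2=cv2.resize(c["img"][115:215,225:285],None,fx=5,fy=5,interpolation=cv2.INTER_CUBIC)
cv2.imwrite("pics/c1.png",np.hstack([b2,big]))
s=eyes.camera("side"); S=cloud(s); print("slab",S[210,300],S[340,460],S[240,380])
E
```

```text
bar -1 882.5 [[538.3 221.5  10. ]] [[607.7, 270.3], [623.1, 219.6], [470.4, 173.3], [455.5, 223.2]]
bar 0 94.0 [[488.9 206.2  10. ]] [[489.7, 228.3], [511.8, 206.6], [489.2, 184.6], [467.3, 206.2]]
bar 0 94.0 [[588.7 236.6  10. ]] [[589.2, 258.8], [611.8, 237.0], [588.7, 214.6], [566.2, 236.5]]
jig 6 20 1894 [413.3 166.6] [ 496.9 -237.9   12. ]
jig 28 42 563 [415.3 164.2] [ 498.5 -238.9   36. ]
jig 28 90 610 [415.5 164. ] [ 499.2 -239.4   36. ]
jig 50 90 15 [423.2 144.8] [ 546.  -255.9   70. ]
jig 50 90 17 [411.8 179.2] [ 448.6 -220.    70. ]
jig base [[423.3, -152.5], [613.1, -221.5], [575.1, -326.3], [386.9, -255.4]]
[537.4 220.   10.1]
[ 493.3 -232.1   36. ]
slab [ -59.91956674 -554.00422667  633.74558319] [ -56.15666946 -872.96114997  634.96948107] [ 466.09065285 -247.25140632   11.26386176]
```

View pics/c1.png

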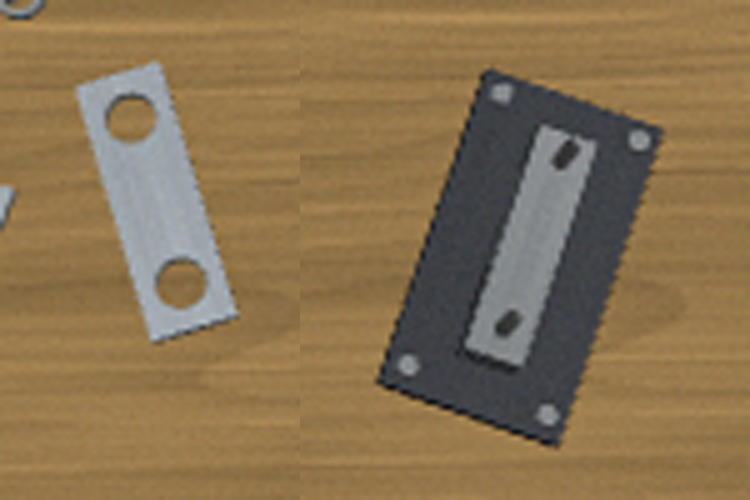

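The crop confirms the wide bar's two end holes and the steel jig with both pins. From the measurements:
- **Bar:** centre (538.5, 221.5), angle 0.296.
- **Jig:** centre (499, -239), angle -0.351.

I'm moving above the bar now.

>>> arm_command(
  plan=[
    [1,-0.0456,-0.0188,0,0],
    [1,-0.0456,-0.0188,0,0],
    [1,-0.0456,-0.0188,0,0],
    [1,-0.0456,-0.0188,0,0],
    [1,-0.0456,-0.0188,0,0],
    [1,-0.0456,-0.0188,0,0],
    [1,-0.0456,-0.0188,0,0],
    [1,-0.0456,-0.0188,0,0],
    [1,-0.0456,-0.0188,0,0],
    [1,-0.0456,-0.0188,0,0],
    [1,0,0,0.02,-0.144],
    [1,0,0,0.02,-0.144],
    [1,0,0,0.02,-0.144],
    [1,0,0,0.02,-0.144],
    [1,0,0,0,0],
    [1,0,0,0,0],
  ],
  newtons=30,
)

```text
clock: 2.2
eef_pos: [538.5, 222.1, 126.3]
eef_rot: [3.142, 0.001, -2.849]
wrist_force: [0.8, -0.1, 0.6]
finger_gap: 94.1
finger_force: 0.0
```

>>> arm_command(
  plan=[
    [1,0,0,0.03,0],
    [1,0,0,0.03,0],
    [1,0,0,0.03,0],
    [1,0,0,0.02,0],
    [1,0,0,0.013,0],
    [1,0,0,0,0],
    [-1,0,0,0,0],
    [-1,0,0,0,0],
    [-1,0,0,0,0],
    [-1,0,0,0,0],
    [-1,0,0,0,0],
    [-1,0,0,0,0],
    [-1,0,0,0,0],
    [-1,0,0,0,0],
  ],
  newtons=30,
)

```text
clock: 3.95
eef_pos: [538.3, 222.0, 2.5]
eef_rot: [-3.142, 0.0, -2.845]
wrist_force: [-0.5, 0.1, 3.3]
finger_gap: 51.3
finger_force: 30.0
```

>>> arm_command(
  plan=[
    [-1,0,0,-0.015,0],
    [-1,0,0,-0.03,0],
    [-1,0,0,-0.035,0],
    [-1,0,0,-0.035,0],
    [-1,0,0,-0.025,0],
    [-1,0.0172,-0.0429,0,0],
    [-1,0.0172,-0.0429,0,0],
    [-1,0.0172,-0.0429,0,0],
    [-1,0.0172,-0.0429,0,0],
    [-1,0.0172,-0.0429,0,0],
    [-1,0.0172,-0.0429,0,0],
    [-1,0.0172,-0.0429,0,0],
    [-1,0.0172,-0.0429,0,0],
    [-1,0.0172,-0.0429,0,0],
    [-1,0.0172,-0.0429,0,0],
    [-1,0,0,0,0.162],
    [-1,0,0,0,0.162],
    [-1,0,0,0,0.162],
    [-1,0,0,0,0.162],
    [-1,0,0,0,0],
  ],
)

```text
clock: 6.45
eef_pos: [498.9, -238.5, 143.0]
eef_rot: [-3.142, 0.0, 2.791]
wrist_force: [-0.1, -0.0, -2.9]
finger_gap: 51.7
finger_force: 30.0
```

```bash
python3 - <<'E'
from h import *
t=eyes.camera("top"); s=eyes.camera("side"); st=manip.read_state(); print(st["clock"],st["eef_pos"],st["eef_rot"],st["finger_gap"],st["wrist_force"])
b=cv2.resize(t["img"][110:230,360:480],(400,400),interpolation=cv2.INTER_CUBIC)
a=cv2.resize(s["img"][160:280,320:440],(400,400),interpolation=cv2.INTER_CUBIC)
cv2.imwrite("pics/c2.png",np.hstack([b,a]))
E
```

```text
6.55 [ 498.93135779 -238.50253003  142.84758218] [-3.14156237e+00  2.69796972e-04  2.79366844e+00] 51.4406355623025 [-0.27213141  0.42545549 -1.63814564]
```

View pics/c2.png

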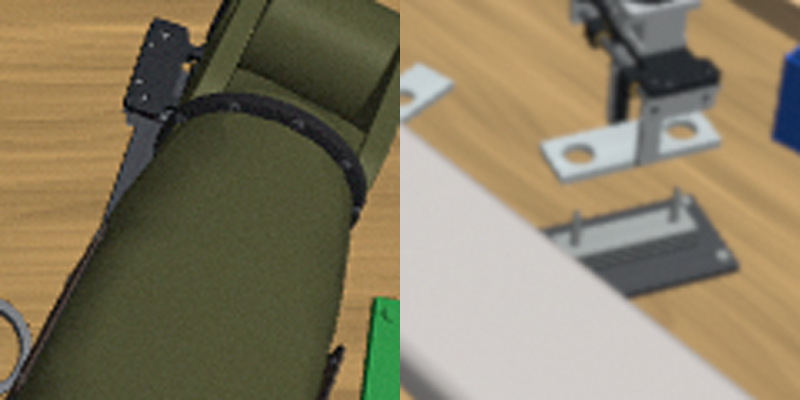

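The bar hangs level over the jig. In the side view its holes are at about (374,206) and (405,199), with the pin tips at (373,224) and (403,217). I'll compare the two as rays.

```bash
python3 - <<'E'
from h import *
s=eyes.camera("side")
H=ray(s,[(374,205.9),(404.6,199)],150); T=ray(s,[(373.1,224.2),(403.4,217.2)],81)
print(H.round(1),T.round(1),(T-H)[:,:2].round(1))
E
```

```text
[[ 449.8 -225.4  150. ]
 [ 545.4 -261.6  150. ]] [[ 445.4 -231.4   81. ]
 [ 542.1 -268.4   81. ]] [[-4.3 -6. ]
 [-3.3 -6.8]]
```

>>> arm_command(
  plan=[
    [-1,0.0008,-0.0035,0.015,0],
    [-1,0,0,0.02,0],
    [-1,0,0,0.015,0],
    [-1,0,0,0,0],
    [-1,0,0,0,0],
  ],
)

```text
clock: 7.22
eef_pos: [497.2, -241.7, 92.9]
eef_rot: [-3.141, 0.001, 2.79]
wrist_force: [-0.0, 0.4, -2.3]
finger_gap: 51.5
finger_force: 30.0
```

```bash
python3 - <<'E'
from h import *
s=eyes.camera("side"); st=manip.read_state(); print(st["eef_pos"],st["eef_rot"][2])
a=cv2.resize(s["img"][175:265,345:445],None,fx=6,fy=6,interpolation=cv2.INTER_CUBIC)
cv2.imwrite("pics/c3.png",a)
E
```

```text
[ 497.30854667 -241.74419744   93.09975184] 2.7899908775621167
```

View pics/c3.png

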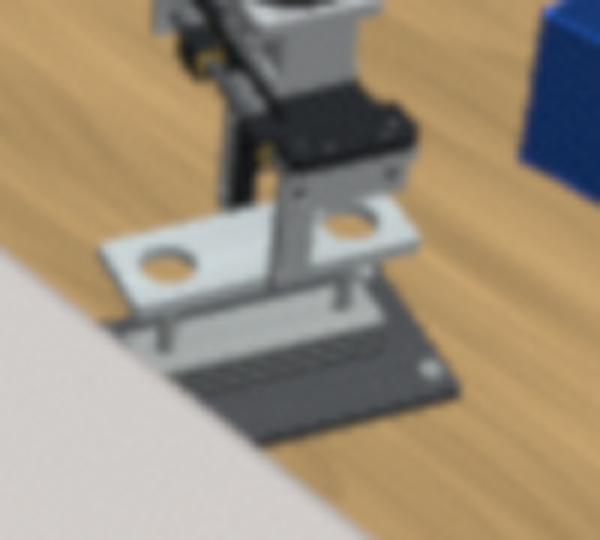

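The side crop shows the holes at about (373.2,219.3) and (403.3,211.8), and the pin bases on the stack at (372.5,233.3) and (402.2,225.8).

```bash
python3 - <<'E'
from h import *
s=eyes.camera("side")
H=ray(s,[(373.2,219.3),(403.3,211.8)],100.4); T=ray(s,[(372.5,233.1),(402.2,225.6)],36)
print(H.round(1),T.round(1),(T-H)[:,:2].round(1))
E
```

```text
[[ 445.8 -230.   100.4]
 [ 543.3 -264.4  100.4]] [[ 450.7 -226.7   36. ]
 [ 549.2 -261.9   36. ]] [[4.9 3.3]
 [5.9 2.5]]
```

>>> arm_command(
  plan=[
    [-1,-0.0012,0.0026,0,0],
    [-1,0,0,0.006,0],
    [-1,0,0,0.006,0],
    [-1,0,0,0.006,0],
    [-1,0,0,0.006,0],
    [-1,0,0,0.006,0],
    [-1,0,0,0,0],
    [-1,0,0,0,0],
  ],
)

```text
clock: 8.32
eef_pos: [499.1, -239.6, 62.6]
eef_rot: [-3.142, 0.0, 2.79]
wrist_force: [0.1, 0.2, -1.7]
finger_gap: 51.7
finger_force: 30.0
```

```bash
python3 - <<'E'
from h import *
s=eyes.camera("side"); st=manip.read_state(); print(st["eef_pos"],st["wrist_force"],st["moment"])
a=cv2.resize(s["img"][185:265,345:445],None,fx=7,fy=7,interpolation=cv2.INTER_CUBIC)
cv2.imwrite("pics/c4.png",a)
E
```

```text
[ 499.1254035  -239.58751604   62.66111583] [ 0.06292106 -0.07886967 -1.09382613] [ 0.02678315 -0.00903733 -0.03424825]
```

View pics/c4.png

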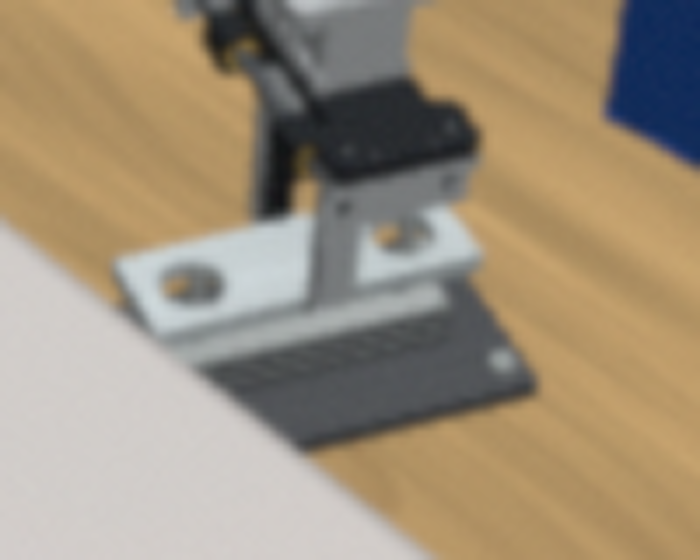

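Both pins are showing in the holes (about (192,280) and (405,230) in the crop), and no contact force registers. I'll lower it the rest of the way slowly.

>>> arm_command(
  plan=[
    [-1,0,0,0.005,0],
    [-1,0,0,0.005,0],
    [-1,0,0,0.005,0],
    [-1,0,0,0.004,0],
    [-1,0,0,0.003,0],
    [-1,0,0,0.0015,0],
    [-1,0,0,0,0],
    [-1,0,0,0,0],
  ],
)

```text
clock: 9.38
eef_pos: [499.1, -239.6, 39.1]
eef_rot: [-3.142, 0.0, 2.79]
wrist_force: [0.8, -0.3, -1.3]
finger_gap: 51.7
finger_force: 30.0
```

>>> arm_command(
  plan=[
    [-1,0,0,0.0005,0],
    [-1,0,0,0.0003,0],
    [-1,0,0,0,0],
  ],
)

```text
clock: 9.75
eef_pos: [499.1, -239.6, 38.5]
eef_rot: [-3.142, 0.0, 2.79]
wrist_force: [-3.5, 1.8, 5.0]
finger_gap: 51.5
finger_force: 30.0
```

Contact with the stack. I'll release and rise.

>>> arm_command(
  plan=[
    [0.4,0,0,0,0],
    [0.6,0,0,0,0],
    [0.6,0,0,0,0],
    [0.6,0,0,0,0],
    [0.6,0,0,-0.01,0],
    [0.6,0,0,-0.02,0],
    [0.6,0,0,-0.04,0],
    [0.6,0,0,-0.04,0],
    [0.6,0,0,-0.04,0],
    [0.6,0,0.05,0,0],
    [0.6,0,0.05,0,0],
    [0.6,0,0.05,0,0],
    [0.6,0,0.05,0,0],
    [0.6,0,0.05,0,0],
    [0.6,0,0,0,0],
  ],
)

```text
clock: 11.62
eef_pos: [585.6, -2.1, 188.6]
eef_rot: [3.141, 0.0, 2.793]
wrist_force: [0.5, -0.2, -0.1]
finger_gap: 75.6
finger_force: 0.0
```

```bash
python3 - <<'E'
from h import *
t=eyes.camera("top"); s=eyes.camera("side"); P=cloud(t)
k=((P[...,2]>40)&(P[...,2]<52)).astype(np.uint8); k[:120]=0;k[215:]=0;k[:,:375]=0;k[:,450:]=0
print("bar top z",np.percentile(P[...,2][k>0],[5,50,95]).round(1),k.sum(),manip.read_state()["wrist_force"])
b=cv2.resize(t["img"][110:230,360:480],(400,400),interpolation=cv2.INTER_CUBIC)
a=cv2.resize(s["img"][160:260,345:445],(400,400),interpolation=cv2.INTER_CUBIC)
cv2.imwrite("pics/c5.png",np.hstack([b,a]))
E
```

```text
bar top z [42.2 46.8 50.5] 887 [-0.15615336 -0.41476668 -0.64702401]
```

View pics/c5.png

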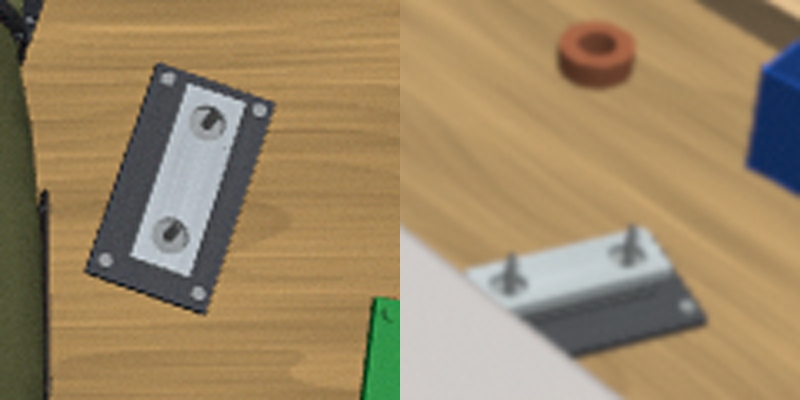

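The bar lies flat on the core stack with a pin through each hole, at (208,122) and (172,233) in the top crop. The gripper is clear, so I'm handing in.

```bash
python3 -c "
from cell import ticket
print(ticket.sign_off())"
```

```text
the job is handed in; nothing more can be done
None
```

The wide bar lies flat on the steel jig's core stack with a pin through each hole, the other two bars were left alone, and the job was handed in about 12 s into the 35 s limit; no verdict came back.

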